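Check a propagator's thermostat with a contact thermometer

ROBOT

A 6-joint arm with a two-finger parallel gripper is mounted at the origin on a cart in front of the work surface, level with it; the furniture and walls round the work are solid. World frame = base frame: x ahead of the robot, y to its left, z up, the work surface at z = 0. Lengths are in m, angles in degrees, forces in N, time in s.
With the tool pointing down it reaches from about 0.3 to 0.75 m from the base axis. Payload 8.5 kg.
Tool frame: the origin (TCP) lies between the finger pads; the fingertips stand arm.tips_ahead ahead of it and the grasp point (between the pads) lies 11 mm behind it (arm.tips_ahead is the distance from the TCP to the fingertips, in m); x points along the fingers, y is the direction in which the jaws open and shut, and the axes are right-handed (so a half turn about x gives the same grasp; the last joint's range is limited). The gripper opens to 88 mm and grips with 3 to 60 N. Pads are 18 mm wide; open, the fingers measure 123 mm over their backs; the gripper's body (75 mm by 187 mm) begins 45 mm behind the grasp point.
Start: joints at [52.638, 21.807, 74.336, -0, 83.858, -12.336], TCP at [0.233, 0.498, 0.247] pointing down, gripper open.
Joint ranges: [-178.18, 178.18], [-50.72, 133.34], [12.68, 142.11], [-81.47, 261.47], [9.98, 163.14], [-165.26, 165.26]. Speed limits (degrees/s): [136.94, 136.94, 180, 180, 180, 180].

INTERFACE

Orientations are given as a 3x3 rotation matrix whose columns are the frame's x, y, z axes.
In Python, from workcell import arm gives the robot as it stands. Calls block until the motion is done:
- arm.move_to(position, orientation): joint-space move of the TCP to a pose.
- arm.servo_line(position, orientation=None, rate=0.15, stop_force=None): straight line of the TCP; orientation=None keeps the orientation; rate is the mean speed in m/s. With stop_force (N) it stops when the force on the tool has changed by that much, and returns True; else False.
- arm.move_joints(angles): joint-space move.
- arm.release() and arm.close(squeeze=None): open the fingers fully, or close them until they stop; squeeze is the grip in N (None keeps the last).
- arm.hold(seconds).
- arm.inverse_kinematics(position, orientation): joint angles nearest the present ones, or None.
- arm.get_state(): the state.
- arm.capture(name): name is "side" or "top"; returns a dict with "frame" (384x512x3 uint8, red, green, blue), "depth" (384x512 float32, m along the optical axis (not along the pixel's ray), 0 where there is no reading), "K" (3x3 intrinsics, pixels), "k1" (the pictures are not rectified: a ray, as slopes to the right and down, at radius r is drawn at 1 + k1 r^2 times it, then the intrinsics apply), "R" (3x3) and "t" (3): a world point X has camera coordinates R X + t. Camera axes: x right, y down, z forward; pixel columns grow to the right and rows downward; lengths in m; the calibration is good to about 2 mm. A picture is of the moment at which its call begins.
A pose or a line that the arm cannot do raises arm.IKError and nothing moves.
- arm.job_done(): hands the job in, once; it reports no verdict.
The state is a dict: "clock": time; "qpos": joint angles; "joint_vel": joint speeds; "joint_torque": joint torques, N m; "position": TCP position; "ee_rot": TCP orientation; "ft_force": force on the tool from outside, world axes, zero at the start; "wrist_torque": the same for the moment, N m; "opening": finger opening in m.
Only numpy, scipy, OpenCV 4.12 (cv2) and the standard library are available. Lean on these libraries where they do the work, as an engineer would, in place of code of your own. Each camera call takes 0.05 s, during which the arm holds its last target.

TASK

Check the propagator's thermostat: swing its clear lid open by the handle until it rests back against its stop, then draw the contact thermometer up out of its turned wooden stand and hold it upright with its sprung foot flat on the thermostat's sensor boss, inside the boss's raised rim. Press lightly, so that the foot is pushed about half-way in, neither barely touching nor bottomed out, and finish like that, still holding the thermometer there for the reading. Leave the clay pots in the propagator and the sedum pot and tin beside it where they are.

Things in the scene. Friction and masses are not known exactly. Their poses are not given: they have to be found in the camera images.
- lid_handle (a point): middle of the propagator lid's handle: a straight round steel bar, 10 mm thick, 84 mm long between its bends, parallel to the propagator's width (its y axis), 36 mm from the lid's face to the bar's axis. It turns with the lid; with the lid shut it is 138 mm above the table, near the propagator's front edge. Axes as the lid's: y along the bar and hinge, z out of the lid's upper face.
- lid_hinge (a point): middle of the lid's hinge axis, at the propagator's back upper edge, 94 mm above the table. With the lid shut the handle lies 176 mm in front of it (its -x) and 44 mm above it; the lid's y axis is the hinge axis.
- lid (a joint): angle of the lid in rad: 0 shut and level, grows as its front edge rises; 1.9 is the stop, leaning back past upright. It starts shut or a little raised (up to 0.12). The lid weighs 0.3 kg; it falls shut if let go before upright, and falls open to the stop once past about 1.6.
- boss_top (a point): centre of the top face of the thermostat's sensor boss, a low round brass boss, 30 mm across, on the aluminium heat plate inside the propagator; the top face is level, 25 mm above the table, and has a round raised rim, 1.5 mm high, 24 mm across inside. It sits in one of three places (left, middle, right) on the plate; a clay pot stands in each of the other two. The propagator is a fixed dark tray with clear sides, 180 mm deep (x), 300 mm wide (y), rim 90 mm above the table.
- sensor_boss: the sensor boss itself; origin at the centre of its underside, z up.
- thermometer_grip (a point): middle of the contact thermometer's black round handle, 21 mm thick; the handle reaches from 30 mm below this point (with a 25 mm collar in the lowest 6 mm) to 42 mm above it. z runs up along the thermometer; a thin 6 mm stem goes down from the handle, and the sprung foot's underside is 115 mm below this point when not pressed. The thermometer weighs about 70 g. It starts upright in its stand, this point 135 mm above the table.
- thermometer: the contact thermometer; origin on its axis at the underside of the unpressed foot, z up along the stem towards the handle.
- foot_tip (a point): centre of the underside of the thermometer's sprung foot, a flat round copper foot 10 mm across.
- probe_foot (a joint): how far the sprung foot is pushed in towards the handle, in m: 0 free, 0.012 bottomed out; the spring needs 1 N to start and 0.25 N more for each mm (2.5 N half-way, 4 N at the bottom).
- stand: the thermometer's stand: fixed turned piece of pale wood, a round foot 84 mm across and 14 mm high that carries an upright tube about 35 mm thick with a round bore about 15 mm wide, open at the top; 105 mm high in all; origin at the centre of its underside. The thermometer's collar rests on the tube's rim; its stem and foot hang 85 mm down in the bore.
- pot_a_center (a point): clay pot, 62 mm across, 56 mm high, standing loose on the heat plate; point on its axis half-way up.
- pot_b_center (a point): smaller clay pot, 53 mm across, 48 mm high, standing loose on the heat plate; point on its axis half-way up.
- sedum_center (a point): sedum in a black square pot, about 104 x 94 x 106 mm, on the table; point half-way up.
- tin_center (a point): round tin with slip lid, 70 mm across, 36 mm high, on the table; point half-way up.
There are look-alikes about, which are no part of the job. Of the things that look like the thermometer, the smaller one is meant. Of the things that look like the stand, the smaller one is meant.

How it is judged:
By the outcome, as a careful person would: the job done as asked, in the order asked, and still so for the second after the job is handed in, while the arm keeps its last pose, push and grip.
It also fails if it takes over 58 s, if anything falls off the work surface, if the arm or the gripper's body presses on something with over 40 N, if the wrist force passes 120 N, or if a joint passes its speed limit or range.

## Working session

There is one attempt and no reset: what is moved stays moved. The work goes in short steps, each a Python script; the robot and the scene stay as the last script left them, time stands still between calls to the robot, and variables do not carry over. Pictures are saved under pics/ and viewed, and the job is handed in when it is done.

```bash
ls; mkdir -p pics; python3 - <<'E'
from workcell import arm
import cv2,numpy as np,pickle
for n in("side","top"):
    c=arm.capture(n); pickle.dump(c,open(n+".pkl","wb"))
    cv2.imwrite(f"pics/{n}0.png",c["frame"][:,:,::-1])
    print(n,c["K"].tolist(),c["k1"],(-c["R"].T@c["t"]).round(3),c["R"].round(2).tolist())
s=arm.get_state();print(s["clock"],s["opening"],arm.tips_ahead,s["ee_rot"])
E
```

```text
pics
side [[435.565373371957, 0.0, 255.07957415539957], [0.0, 435.565373371957, 189.6670740264563], [0.0, 0.0, 1.0]] -0.05666303611527943 [ 0.214 -1.204  0.561] [[0.97, -0.25, -0.02], [-0.11, -0.34, -0.94], [0.23, 0.91, -0.35]]
top [[427.5752642941794, 0.0, 247.64080378581377], [0.0, 427.5752642941794, 189.98959475057217], [0.0, 0.0, 1.0]] -0.13431180476731047 [ 0.424 -0.036  1.407] [[0.01, -1.0, 0.0], [-1.0, -0.01, -0.07], [0.07, -0.0, -1.0]]
0.1 0.08807657542984015 0.008 [[-7.35426380e-04  4.23046064e-01  9.06107878e-01]
 [-9.87985836e-04  9.06107373e-01 -4.23046631e-01]
 [-9.99999242e-01 -1.20634140e-03 -2.48411746e-04]]
```

View pics/side0.png

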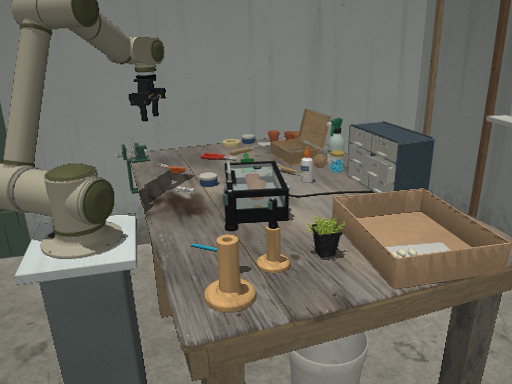

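View pics/top0.png

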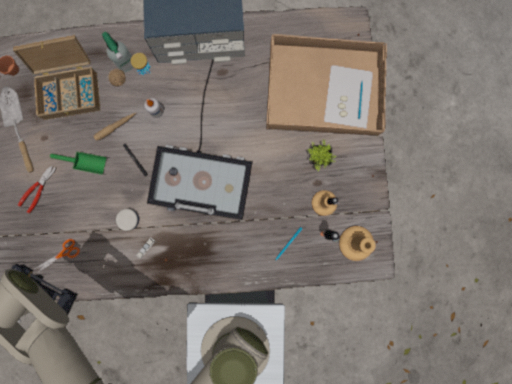

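```bash
python3 - <<'E'
import cv2,pickle,numpy as np
s=pickle.load(open("side.pkl","rb"))["frame"][:,:,::-1];t=pickle.load(open("top.pkl","rb"))["frame"][:,:,::-1]
cv2.imwrite("pics/s1.png",cv2.resize(s[150:320,190:350],None,fx=3.5,fy=3.5,interpolation=cv2.INTER_CUBIC))
cv2.imwrite("pics/t1.png",cv2.resize(t[130:280,130:390],None,fx=3,fy=3,interpolation=cv2.INTER_CUBIC))
E
```

```text
(no output)
```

View pics/s1.png

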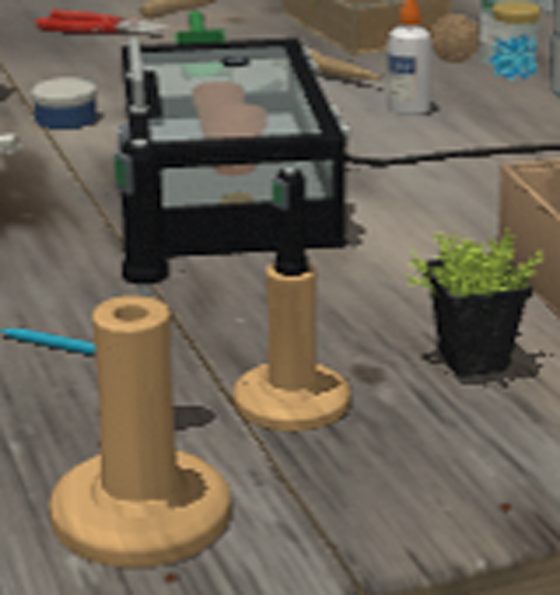

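View pics/t1.png

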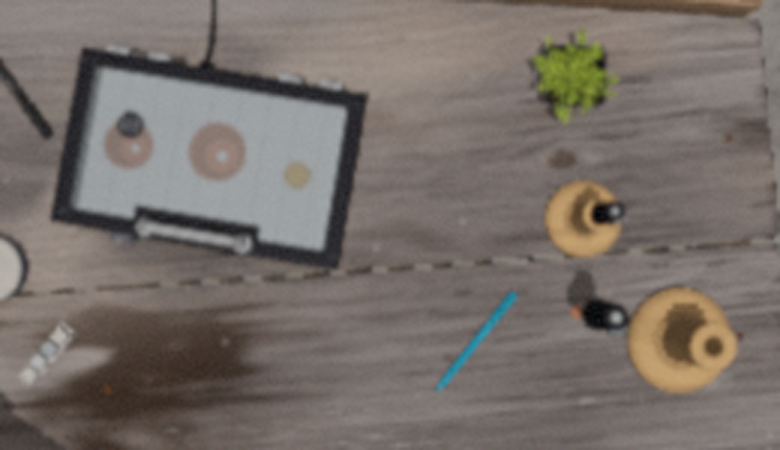

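```bash
cat > h.py <<'E'
import numpy as np,cv2,pickle
def ray(c,u,v):
    K=c["K"];d=np.array([c["k1"],0,0,0,0.])
    p=cv2.undistortPoints(np.array([[[u,v]]],float),K,d)[0,0]
    r=c["R"].T@np.array([p[0],p[1],1]); return -c["R"].T@c["t"],r
def onz(c,u,v,z):
    o,r=ray(c,u,v); return o+r*(z-o[2])/r[2]
def proj(c,X):
    r,_=cv2.Rodrigues(c["R"]); return cv2.projectPoints(np.array(X,float).reshape(-1,3),r,c["t"],c["K"],np.array([c["k1"],0,0,0,0.]))[0][:,0]
def tri(c1,p1,c2,p2):
    o1,r1=ray(c1,*p1);o2,r2=ray(c2,*p2)
    A=np.stack([r1,-r2],1);s=np.linalg.lstsq(A,o2-o1,rcond=None)[0]
    a,b=o1+s[0]*r1,o2+s[1]*r2; return (a+b)/2,np.linalg.norm(a-b)
E
python3 - <<'E'
from h import *
t=pickle.load(open("top.pkl","rb"));s=pickle.load(open("side.pkl","rb"))
f=t["frame"].astype(int);hsv=cv2.cvtColor(t["frame"],cv2.COLOR_RGB2HSV)
T=lambda u,v:(130+(u+.5)/3-.5,130+(v+.5)/3-.5)
S=lambda u,v:(190+(u+.5)/3.5-.5,150+(v+.5)/3.5-.5)
p=lambda n,x:print(n,np.round(x,4))
p("boss",onz(t,*T(297,175),.025)); p("boss side",onz(s,*S(237,199),.025))
p("potA",onz(t,*T(217,152),.07));p("potB",onz(t,*T(128,143),.06))
for n,q in dict(hl=(140,228),hr=(246,244)).items(): p(n,onz(t,*T(*q),.138))
for n,q in dict(bl=(83,48),br=(367,95),fr=(337,266),fl=(52,218)).items(): p(n,onz(t,*T(*q),.1))
p("thermo top",onz(t,*T(613,211),.177)); p("therm tri",np.r_[tri(t,T(613,211),s,S(292,174))])
p("tube rim side",onz(s,*S(291,270),.105))
p("stand base",onz(t,*T(584,219),.007))
p("stand base side",onz(s,*S(292,395),.01))
p("sedum",onz(t,*T(573,78),.106));p("tin",onz(t,126,219,.036))
p("lookalike",np.r_[tri(t,T(616,318),s,S(140,145))])
# depth check
for n,q in dict(boss=(297,175),therm=(611,211),hm=(193,236),lidmid=(217,190)).items():
    u,v=T(*q);d=t["depth"][int(round(v)),int(round(u))]
    o,r=ray(t,u,v);rc=t["R"]@r;p(n+" depth",o+r*d/rc[2])
E
```

```text
boss [0.5295 0.023  0.025 ]
boss side [0.5282 0.0287 0.025 ]
potA [0.5493 0.1053 0.07  ]
potB [0.5588 0.2012 0.06  ]
hl [0.4664 0.1735 0.138 ]
hr [0.4518 0.0677 0.138 ]
bl [0.6533 0.2439 0.1   ]
br [ 0.607  -0.0509  0.1   ]
fr [ 0.4314 -0.0222  0.1   ]
fl [0.4767 0.271  0.1   ]
thermo top [ 0.4865 -0.2887  0.177 ]
therm tri [ 0.4862 -0.2888  0.1764  0.0007]
tube rim side [ 0.4847 -0.2888  0.105 ]
stand base [ 0.4861 -0.2915  0.007 ]
stand base side [ 0.4829 -0.295   0.01  ]
sedum [ 0.6266 -0.2625  0.106 ]
tin [0.4244 0.3537 0.036 ]
lookalike [ 0.384  -0.2851  0.2079  0.0011]
boss depth [0.5238 0.0198 0.1001]
therm depth [ 0.4863 -0.2859  0.1812]
hm depth [0.4591 0.1202 0.1399]
lidmid depth [0.5074 0.1013 0.1015]
```

```bash
python3 - <<'E'
from h import *
t=pickle.load(open("top.pkl","rb"));s=pickle.load(open("side.pkl","rb"))
T=lambda u,v:(130+(u+.5)/3-.5,130+(v+.5)/3-.5)
# cloud over lid
P=[];V,U=np.mgrid[140:225,140:255]
for v,u in zip(V.ravel(),U.ravel()):
    d=t["depth"][v,u]; o,r=ray(t,u,v); P.append(np.r_[o+r*d/(t["R"]@r)[2],u,v])
P=np.array(P); np.save("lid.npy",P)
psi=np.radians(-8.8);X=np.array([np.cos(psi),np.sin(psi)]);Y=np.array([-X[1],X[0]])
c=np.array([.542,.1104]);a=(P[:,:2]-c)@X;b=(P[:,:2]-c)@Y;z=P[:,2]
for lo in np.arange(-.1,.1,.02):
    m=(a>lo)&(a<lo+.02)&(abs(b)<.13); print(round(lo,2),np.percentile(z[m],[10,50,90]).round(4))
m=(z>.122)&(a<-.05)&(abs(b)<.06)
print("bar pts",m.sum(),a[m].mean(),a[m].min(),a[m].max(),b[m].min(),b[m].max(),np.median(z[m]))
q=P[m];
l=np.polyfit(q[:,1],q[:,0],1);print("bar slope",l[0],np.degrees(np.arctan(l[0])),q[:,:3].mean(0))
# rotated rect of frame by low-value mask
g=cv2.cvtColor(t["frame"],cv2.COLOR_RGB2GRAY)
m=((g<60)*255).astype(np.uint8);m[:140]=0;m[225:]=0;m[:,:140]=0;m[:,260:]=0
cs=max(cv2.findContours(m,cv2.RETR_EXTERNAL,cv2.CHAIN_APPROX_NONE)[0],key=cv2.contourArea)
bx=cv2.boxPoints(cv2.minAreaRect(cs));W=np.array([onz(t,*p,.1)[:2] for p in bx]);print(bx.round(1).tolist(),W.round(4).tolist(),W.mean(0),np.linalg.norm(W[0]-W[1]),np.linalg.norm(W[1]-W[2]))
# boss mask
h=cv2.cvtColor(t["frame"],cv2.COLOR_RGB2HSV)[178:200,220:240].astype(int)
print(h[:,:,1])
E
```

```text
-0.1 [-0.0011  0.1004  0.14  ]
-0.08 [0.097  0.1011 0.1076]
-0.06 [0.0955 0.0987 0.1018]
-0.04 [0.0953 0.0988 0.1018]
-0.02 [0.095  0.0988 0.1021]
0.0 [0.0954 0.0986 0.1021]
0.02 [0.0954 0.0989 0.1021]
0.04 [0.0949 0.0984 0.102 ]
0.06 [0.0958 0.0997 0.1036]
0.08 [0.0968 0.1015 0.1048]
bar pts 123 -0.08097015184058512 -0.08592992533169315 -0.07607058348557569 -0.05233240085450477 0.05691902261622083 0.14163672965001073
bar slope 0.15418575329293233 8.765169019762597 [0.46210338 0.12356491 0.14130593]
[[146.8000030517578, 203.5], [157.0, 141.10000610351562], [252.39999389648438, 156.6999969482422], [242.1999969482422, 219.1999969482422]] [[0.4729, 0.2716], [0.6676, 0.2454], [0.6213, -0.0519], [0.4289, -0.0227]] [0.54769232 0.11059828] 0.1964095308147441 0.30079710036169993
[[11 12  9 11 12  8  9  8  8 10  9  9  9  6  9  8  8  8  9  9]
 [ 9  9  9  9 14 12  9  9 12  9  9 11  8 11  8  8 10  8  9 10]
 [11 11  8  9 11  8  9  8 11  9 11  9 11 11 11 13 10  9  8 11]
 [ 9  9 11 11  9  6 13  8 12 11  8  9 11  9  9  9  8  6 11 12]
 [ 8 11  8  9  9 11 10 10  8  6  8 11  8  9  9 11 11 11 11  8]
 [ 
[... 368 characters left out ...]
 9 12]
 [ 8 11 11 10 10 38 59 57 60 59 61 59 44  8  8  9  9 11  9 11]
 [ 8 11 11 10  2 30 49 60 58 59 60 54 36  5 10  8 11  9  9 11]
 [ 8 11  9  9  6 10 29 46 51 56 49 30 10  3 10 11 11 11 11 11]
 [11  8  9  9 10  6  8 17 26 28 22  8  3 11  8  9  6 11  8  8]
 [ 8  9 11  9  8  9  8  3  3  3  5  8 12  9  6  6  9  9 11  9]
 [11  9 11  9 11  6 11  9  8  8  8  8  9 10  8 10  9  8  9 11]
 [ 9  9 13  9 11  8  9  8  9  9  9  9  8 10  9  6 11 11  9 11]
 [ 9  8  9 10 10  9 12 11 11  9  9 13  9 10 11  9 11  8  9 11]
 [11 11 10 11  9 11  9  9 12 11 11 11 11  9 11 12  8  9  9 10]
 [ 9  9 11  6 13  9  9  9  8 11 11  8  9 11  9  8  8 11 11 11]
 [11  9 13 10 11  9  9 11 11  9  8 11 11 10  9 11 12 11  9 12]]
```

```bash
cat >> h.py <<'E'
psi=np.radians(-8.77);Xp=np.array([np.cos(psi),np.sin(psi),0]);Yp=np.array([-np.sin(psi),np.cos(psi),0]);Zp=np.array([0,0,1.])
bar0=np.array([.4608,.1235,.138]);hinge=bar0+.176*Xp-.044*Zp
def rot(d,j):
    d=d/np.linalg.norm(d);j=j/np.linalg.norm(j);return np.stack([d,j,np.cross(d,j)],1)
def hook(th,al,h=.018,ahead=.007,flip=1,dy=0):
    c,s=np.cos(th),np.sin(th)
    B=hinge-Xp*(.176*c-.044*s)+Zp*(.176*s+.044*c)
    u=Xp*c-Zp*s; n=Xp*s+Zp*c
    d=u*np.cos(al)-n*np.sin(al); m=n*np.cos(al)+u*np.sin(al)
    return B-h*m+ahead*d+dy*Yp, rot(d,flip*Yp), d
E
python3 - <<'E'
from h import *
from workcell import arm
q0=arm.get_state()["qpos"]
for flip in(1,-1):
  for a0 in(10,15,20,25):
    out=[]
    for th in(0,.4,.8,1.2,1.6,1.75):
        al=np.radians(a0)*(1-th/1.6)
        p,R,d=hook(th,al,flip=flip); q=arm.inverse_kinematics(p,R); out.append(None if q is None else np.round(q).astype(int).tolist())
    p,R,d=hook(0,np.radians(a0),.020,flip=flip);q=arm.inverse_kinematics(p-.09*d,R)
    print(flip,a0,"pre",None if q is None else np.round(q).astype(int).tolist(),out)
E
```

```text
1 10 pre None [[10, 46, 139, 198, 85, 92], [7, 17, 124, 215, 24, 65], [3, 12, 102, -15, 29, -68], [0, 20, 77, -3, 65, -81], [-2, 35, 49, 0, 98, -83], [-3, 42, 37, 1, 110, -84]]
1 15 pre None [[10, 41, 138, 199, 74, 90], [6, 15, 122, 226, 17, 54], [2, 12, 100, -12, 32, -70], [0, 20, 76, -3, 66, -81], [-2, 35, 49, 0, 98, -83], [-3, 42, 37, 1, 110, -84]]
1 20 pre None [[9, 36, 137, 199, 63, 88], [6, 14, 120, 246, 13, 34], [2, 12, 99, -10, 36, -72], [-1, 21, 75, -2, 68, -81], [-2, 35, 49, 0, 98, -83], [-3, 42, 38, 1, 109, -84]]
1 25 pre [16, 23, 142, 209, 52, 82] [[9, 32, 135, 200, 52, 85], [5, 13, 118, -81, 11, 1], [2, 12, 97, -9, 40, -74], [-1, 21, 74, -2, 70, -81], [-2, 35, 49, 0, 98, -83], [-3, 41, 38, 1, 108, -84]]
-1 10 pre None [[10, 46, 139, 198, 85, -88], [7, 17, 124, 215, 24, -115], [3, 12, 102, -15, 29, 112], [0, 20, 77, -3, 65, 99], [-2, 35, 49, 0, 98, 97], [-3, 42, 37, 1, 110, 96]]
-1 15 pre None [[10, 41, 138, 199, 74, -90], [6, 15, 122, 226, 17, -126], [2, 12, 100, -12, 32, 110], [0, 20, 76, -3, 66, 99], [-2, 35, 49, 0, 98, 97], [-3, 42, 37, 1, 110, 96]]
-1 20 pre None [[9, 36, 137, 199, 63, -92], [6, 14, 120, 246, 13, -146], [2, 12, 99, -10, 36, 108], [-1, 21, 75, -2, 68, 99], [-2, 35, 49, 0, 98, 97], [-3, 42, 38, 1, 109, 96]]
-1 25 pre [16, 23, 142, 209, 52, -98] [[9, 32, 135, 200, 52, -95], None, [2, 12, 97, -9, 40, 106], [-1, 21, 74, -2, 70, 99], [-2, 35, 49, 0, 98, 97], [-3, 41, 38, 1, 108, 96]]
```

```bash
cat >> h.py <<'E'
def barp(th):
    c,s=np.cos(th),np.sin(th)
    return hinge-Xp*(.176*c-.044*s)+Zp*(.176*s+.044*c)
def grip(th,tilt=0,flip=1,ahead=.005):
    d=-Zp*np.cos(tilt)+Xp*np.sin(tilt)   # tilt>0: points forward
    j=flip*(Xp*np.cos(tilt)+Zp*np.sin(tilt))
    return barp(th)+ahead*d, rot(d,j), d
E
python3 - <<'E'
from h import *
from workcell import arm
for flip in(1,-1):
  for tl in (-10,0,10):
    for th in(0,.4,.8,1.2,1.6,1.75,1.85,1.9):
        p,R,d=grip(th,np.radians(tl),flip); q=arm.inverse_kinematics(p,R);q2=arm.inverse_kinematics(p-.1*d,R)
        print(flip,tl,th,p.round(3),None if q is None else np.round(q).astype(int).tolist(),q2 is not None)
g=np.array([.4863,-.2888,.135+.008]); b=np.array([.529,.0245,.134+.008])
for pos,nm in((g,"pick"),(g+[0,0,.12],"up"),(b,"place"),(b+[0,0,.1],"above")):
  for j in(Yp,-Yp):
    R=rot(-Zp,j);q=arm.inverse_kinematics(pos-[0,0,.011],R);print(nm,None if q is None else np.round(q).astype(int).tolist())
E
```

```text
1 -10 0 [0.46  0.124 0.133] [0, 25, 90, 2, 74, 8] True
1 -10 0.4 [0.491 0.119 0.198] [-1, 24, 80, 1, 86, 8] True
1 -10 0.8 [0.544 0.111 0.246] [-1, 27, 67, 1, 96, 7] True
1 -10 1.2 [0.611 0.1   0.269] [-2, 33, 53, 1, 105, 7] True
1 -10 1.6 [0.682 0.089 0.264] [-3, 41, 37, 1, 111, 6] True
1 -10 1.75 [0.708 0.085 0.254] [-3, 45, 32, 1, 114, 6] False
1 -10 1.85 [0.724 0.083 0.246] [-3, 47, 28, 1, 115, 6] False
1 -10 1.9 [0.731 0.082 0.241] [-3, 48, 26, 1, 115, 6] False
1 0 0 [0.461 0.124 0.133] [1, 22, 96, 0, 62, 10] True
1 0 0.4 [0.491 0.119 0.198] [0, 20, 86, 0, 74, 9] True
1 0 0.8 [0.545 0.111 0.246] [-1, 22, 73, 0, 84, 8] True
1 0 1.2 [0.612 0.1   0.269] [-2, 28, 60, 0, 92, 7] True
1 0 1.6 [0.683 0.089 0.264] [-2, 36, 46, 0, 97, 6] True
1 0 1.75 [0.709 0.085 0.254] [-3, 39, 42, 0, 99, 6] True
1 0 1.85 [0.724 0.083 0.246] [-3, 42, 39, 0, 100, 6] True
1 0 1.9 [0.732 0.082 0.241] [-3, 43, 38, 0, 100, 6] True
1 10 0 [0.462 0.123 0.133] [2, 19, 102, -2, 50, 12] True
1 10 0.4 [0.492 0.119 0.198] [1, 16, 92, -2, 62, 10] True
1 10 0.8 [0.546 0.11  0.246] [0, 19, 80, -2, 72, 9] True
1 10 1.2
[... 813 characters left out ...]
alse
-1 0 1.75 [0.709 0.085 0.254] None False
-1 0 1.85 [0.724 0.083 0.246] None False
-1 0 1.9 [0.732 0.082 0.241] None False
-1 10 0 [0.462 0.123 0.133] None False
-1 10 0.4 [0.492 0.119 0.198] None False
-1 10 0.8 [0.546 0.11  0.246] None False
-1 10 1.2 [0.613 0.1   0.269] None False
-1 10 1.6 [0.684 0.089 0.264] None False
-1 10 1.75 [0.709 0.085 0.254] None False
-1 10 1.85 [0.725 0.083 0.246] None False
-1 10 1.9 [0.733 0.082 0.241] None False
pick [-43, 29, 82, 0, 69, -124]
pick [-43, 29, 82, 0, 69, 56]
up [-43, 23, 71, 0, 86, -124]
up [-43, 23, 71, 0, 86, 56]
place [-10, 26, 88, 0, 66, -91]
place [-10, 26, 88, 0, 66, 89]
above [-10, 20, 79, 0, 80, -91]
above [-10, 20, 79, 0, 80, 89]
```

```bash
python3 - <<'E'
from h import *
from workcell import arm
t=pickle.load(open("top.pkl","rb"))
for u,v in((195,20),(195,45),(170,45),(225,45),(225,52)):
    o,r=ray(t,u,v);print(u,v,(o+r*t["depth"][v,u]/(t["R"]@r)[2]).round(3))
p,R,d=grip(0)
arm.move_to(p-.08*d,R)
arm.servo_line(p,rate=.12,stop_force=8)
arm.close(squeeze=12)
s=arm.get_state();print(s["clock"],s["opening"],s["position"],p,s["ft_force"])
c=arm.capture("side");cv2.imwrite("pics/s2.png",cv2.resize(c["frame"][80:260,150:350,::-1],None,fx=3,fy=3))
E
```

```text
195 20 [1.016 0.124 0.206]
195 45 [0.974 0.133 0.118]
170 45 [0.958 0.205 0.155]
225 45 [0.994 0.041 0.072]
225 52 [0.948 0.037 0.125]
3.7 0.009310846212185198 [0.4599324  0.12361782 0.13288611] [0.4608 0.1235 0.133 ] [-5.12917035  0.90285257  3.03684681]
```

View pics/s2.png

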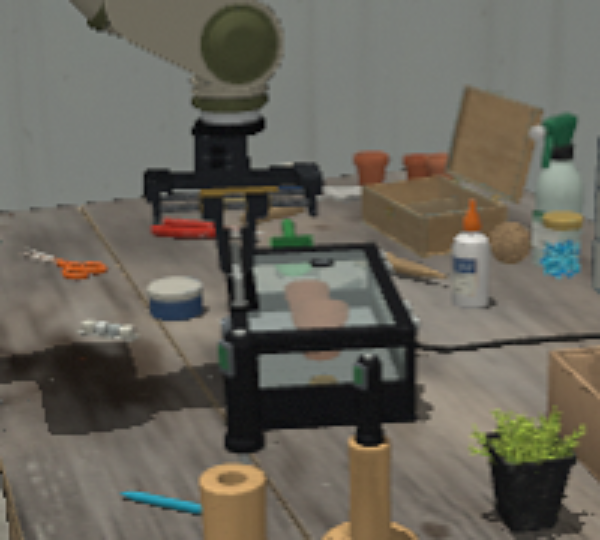

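```bash
sed -i 's/bar0=np.array(\[.4608,.1235/bar0=np.array([.4593,.1237/' h.py; python3 - <<'E'
from h import *
from workcell import arm
for th in np.arange(.15,1.81,.15):
    p,R,d=grip(th); r=arm.servo_line(p,R,rate=.12,stop_force=15)
    s=arm.get_state();print(round(th,2),r,s["clock"],s["ft_force"].round(1),(s["position"]-p).round(4))
    if r: break
c=arm.capture("side");cv2.imwrite("pics/s3.png",cv2.resize(c["frame"][60:260,150:350,::-1],None,fx=3,fy=3))
E
```

```text
0.15 False 4.125 [ 0.3  0.1 -1.9] [ 0.0002 -0.     -0.0003]
0.3 False 4.5 [-2.8 -0.9 -1. ] [-0.0006  0.0001 -0.0008]
0.45 False 4.875 [-7.7  0.6  4.5] [-0.0012  0.0001 -0.0003]
0.6 False 5.25 [-11.6   0.   10.8] [-0.0013  0.0001  0.0003]
0.75 False 5.625 [-8.6 -1.1 10.6] [-0.0005 -0.0001  0.0006]
0.9 False 6.0 [-6.  -2.1  9. ] [ 0.0002 -0.0003  0.0006]
1.05 False 6.375 [-2.  -1.9  7.2] [ 0.0004 -0.0003  0.0003]
1.2 False 6.75 [-1.4 -2.   5. ] [ 0.0004 -0.0003 -0.0001]
1.35 False 7.125 [-1.3 -2.7  2.8] [ 0.0003 -0.0003 -0.0004]
1.5 False 7.5 [ 0.  -3.1  1.3] [ 0.     -0.0002 -0.0004]
1.65 False 7.875 [ 0.1 -2.9  0.5] [-0.0002 -0.0001 -0.0003]
1.8 False 8.25 [-0.1 -2.7  0.5] [-0.0002 -0.0001 -0.0003]
```

View pics/s3.png

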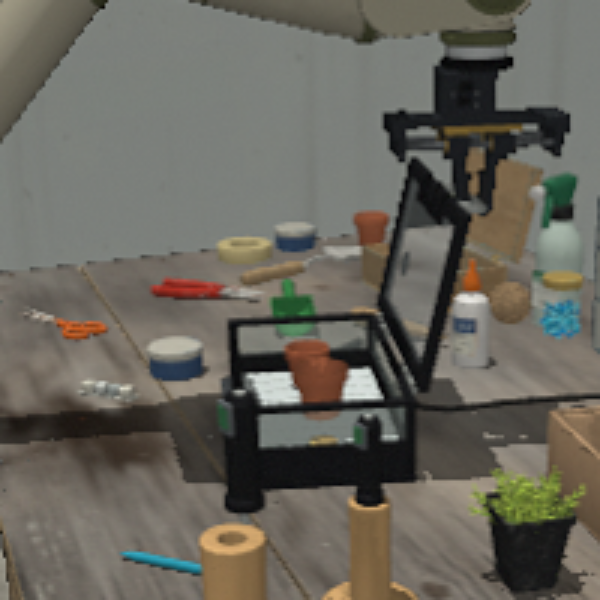

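```bash
python3 - <<'E'
from h import *
from workcell import arm
for th in (1.85,1.89):
    p,R,d=grip(th); r=arm.servo_line(p,R,rate=.08,stop_force=6)
    s=arm.get_state();print(th,r,s["ft_force"].round(1),(s["position"]-p).round(4))
arm.release();s=arm.get_state();print(s["clock"],s["opening"],s["ft_force"].round(1))
p=s["position"];r=arm.servo_line(p+[0.0,0,.09],rate=.1,stop_force=10)
s=arm.get_state();print(r,s["clock"],s["ft_force"].round(1))
for n in("side","top"):
    c=arm.capture(n);pickle.dump(c,open(n+"2.pkl","wb"))
    f=c["frame"][:,:,::-1];cv2.imwrite(f"pics/{n}4.png",cv2.resize(f[60:260,150:350] if n=="side" else f[100:280,130:390],None,fx=3,fy=3))
E
```

```text
1.85 False [-1.2 -4.3 -1.7] [-0.0004 -0.0001 -0.0003]
1.89 False [-1.3 -3.8 -2.6] [-0.0004  0.     -0.0001]
10.0333 0.08801375915255472 [ 0.5 -0.5 -0.2]
False 11.0833 [ 0.4 -0.   0.9]
```

View pics/side4.png

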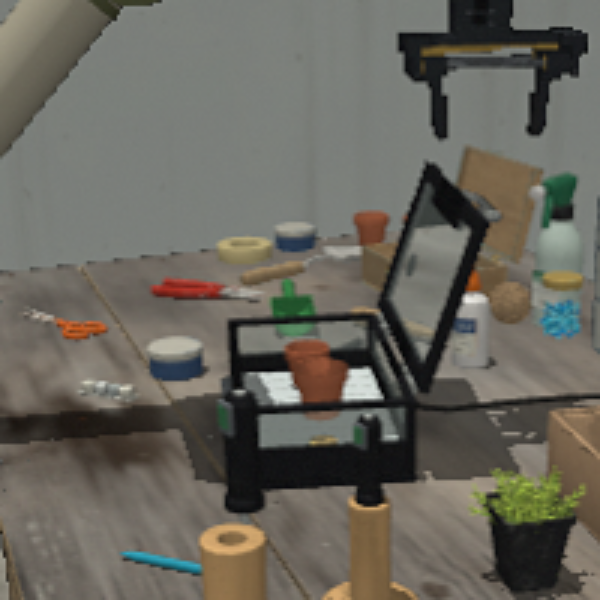

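View pics/top4.png

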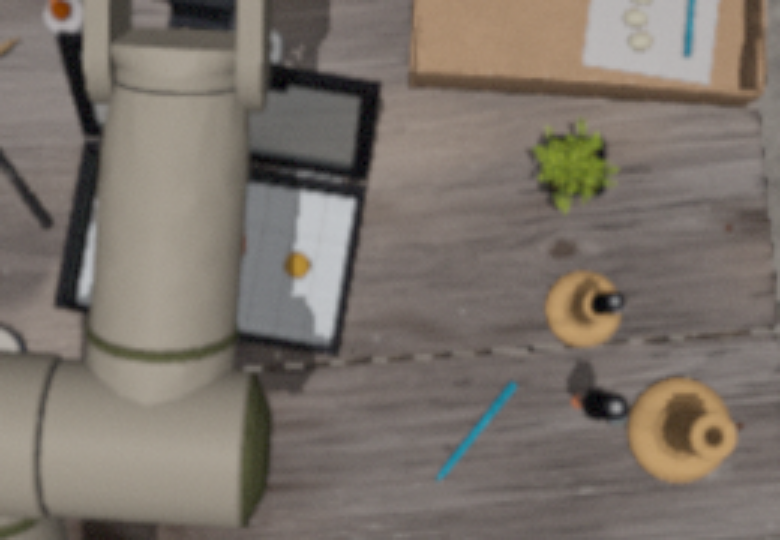

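```bash
python3 - <<'E'
from h import *
from workcell import arm
t=pickle.load(open("top2.pkl","rb"))
h=cv2.cvtColor(t["frame"],cv2.COLOR_RGB2HSV)
m=(h[:,:,1]>110)&(h[:,:,0]>12)&(h[:,:,0]<30)
v,u=np.nonzero(m[176:202,216:242]);u=u+216;v=v+176
print(len(u),np.ptp(u),np.ptp(v),u.mean(),v.mean()); print("boss",onz(t,u.mean(),v.mean(),.025).round(4), "mid-height",onz(t,u.mean(),v.mean(),.02).round(4))
u2,v2=(u.min()+u.max())/2,(v.min()+v.max())/2;print(onz(t,u2,v2,.025).round(4))
# thermometer pick
th=np.array([.4863,-.2888,0]); z=.143
R=rot(-Zp,-np.array([0,1.,0]))
for j in(np.array([0,1.,0]),-np.array([0,1.,0])):
    print(np.round(arm.inverse_kinematics(th+[0,0,z-.011],rot(-Zp,j))))
print(np.round(arm.get_state()["qpos"]))
E
```

```text
43 7 6 228.58139534883722 188.02325581395348
boss [0.5294 0.0233 0.025 ] mid-height [0.5298 0.0235 0.02  ]
[0.5295 0.0235 0.025 ]
[ -43.   29.   82.   -0.   69. -133.]
[-43.  29.  82.  -0.  69.  47.]
[ -3.  42.  24.   0. 114.   6.]
```

```bash
python3 - <<'E'
from h import *
from workcell import arm
s=arm.get_state();p=s["position"]
arm.servo_line(p-.2*Xp,rate=.25)
R=rot(-Zp,-Yp)
th=np.array([.4863,-.2888,0])
arm.move_to(th+[0,0,.27],R)
print(arm.get_state()["position"].round(4),arm.get_state()["clock"])
r=arm.servo_line(th+[0,0,.143-.011],rate=.12,stop_force=6)
s=arm.get_state();print(r,s["position"].round(4),s["ft_force"].round(2))
if not r:
    arm.close(squeeze=25)
    s=arm.get_state();print(s["clock"],s["opening"],s["position"].round(4),s["ft_force"].round(2))
c=arm.capture("side");cv2.imwrite("pics/s5.png",cv2.resize(c["frame"][120:300,190:350,::-1],None,fx=3.3,fy=3.3))
b=pickle.load(open("side2.pkl","rb"))
print(proj(b,[[.5295,.0234,.025],[.525,.03,.025]]))
h=cv2.cvtColor(b["frame"],cv2.COLOR_RGB2HSV)[200:212,250:266];print(h[:,:,1]);print(h[:,:,0])
E
```

```text
[ 0.4868 -0.2881  0.2702] 13.6833
False [ 0.4865 -0.289   0.1327] [-0.27 -0.66  1.16]
16.0167 0.020006367783061647 [ 0.4863 -0.2888  0.1319] [ 0.9  -0.4  -0.53]
[[258.17594082 207.07884992]
 [256.26833984 206.46976146]]
[[ 14  16  12  12  10  11  22  15  10  10  12  14  14  14  14  14]
 [ 12  14  16  14  18  14  12  14  16  14  14  12  12  14  14  14]
 [ 14  15  15  13  14  15  13  12  12  14  11  11  15  14  15  15]
 [ 14  14  12  14  14  14  12  14  14  12  14  12  14  14  12  16]
 [ 14  16  14  14  14  18  16  17  15  16  14  14  16  12  14  14]
 [ 16  14  14  13  28  49  77  76  74  74  65  24  18  14  15  12]
 [ 17  17  17  28  71  81  85  84 101 112 112  96  56  14  14  14]
 [ 14  18  16  78 110 107  97  96  97  95  89  93  35  16  14  18]
 [ 12  17  14  70  96 101  91  97  97  87  58  67  12  20  12  17]
 [ 24  18  15  51  40  67  54  48  51  60  45  54  14  45  30  26]
 [ 43  28  51  40  13  26  13  26  36  26  32  26  27  43  24  36]
 [ 24  43  24  38  36  40  33  24  36  55  36  13  38  15  36  40]]
[[ 73  71  70  65  60  36  24  34  54  54  60  69  69  73  73  73]
 [ 75  73  75  73  77  77  65  73  71  69  69  70  70  69  64  69]
 [ 69  73  73  70  73  73  75  70  70  73  72  72  73  73  64  69]
 [ 77  69  70  73  73  73  75  73  73  70  69  75  69  69  70  71]
 [ 73  75  73  77  81  80  79  86  86  83  77  77  75  75  73  69]
 [ 71  69  73  65  35  26  22  22  22  23  23  38  80  73  69  70]
 [ 71  71  68  38  24  22  22  22  21  21  21  21  23  77  77  69]
 [ 73  73  53  25  23  21  22  22  22  22  22  21  28  75  70  75]
 [ 75  78  60  25  22  21  21  20  20  20  21  24  45  83  75 105]
 [100 105  90 105 120 108 120 130 113  90 100 105 150 100 120 105]
 [140 135 128 110 120 120   0 135 130 120 135 135 135 140 165 130]
 [120 110 105 130 130 120 110 120 130 102 100 120 120  90 110 100]]
```

View pics/s5.png

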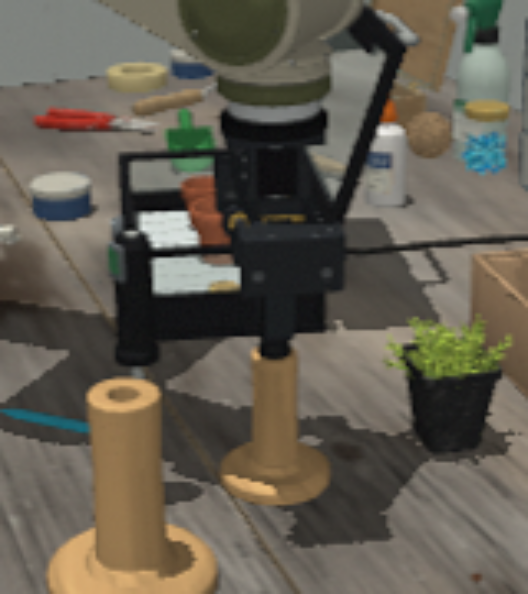

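```bash
python3 - <<'E'
from h import *
from workcell import arm
s=arm.get_state();p=s["position"]
arm.servo_line(p+[0,0,.14],rate=.12)
s=arm.get_state();print(s["opening"],s["ft_force"].round(2),s["clock"])
b=np.array([.5292,.0236,0])
arm.servo_line(b+[0,0,.262],rate=.15)
s=arm.get_state();print(s["position"].round(4),s["ft_force"].round(2),s["clock"])
arm.servo_line(b+[0,0,.165],rate=.1)
arm.hold(.3)
s=arm.get_state();print(s["position"].round(4),s["ft_force"].round(2),s["opening"],s["clock"])
for n in("side","top"):
    c=arm.capture(n);pickle.dump(c,open(n+"3.pkl","wb"))
f=pickle.load(open("side3.pkl","rb"))["frame"];cv2.imwrite("pics/s6.png",cv2.resize(f[110:240,190:340,::-1],None,fx=4.5,fy=4.5,interpolation=cv2.INTER_CUBIC))
c=pickle.load(open("side3.pkl","rb"));print(proj(c,[[.5292,.0236,.053],[.5292,.0236,.025],[.5292,.0236,.138]]))
E
```

```text
0.020543621558942578 [-0.23 -1.13 -1.96] 17.3833
[0.5292 0.0232 0.262 ] [-0.04  0.57 -1.06] 19.6333
[0.5293 0.0236 0.1652] [ 0.05 -0.01 -1.26] 0.020432142494697516 21.05
[[257.89605986 198.83397269]
 [258.06784775 207.06638965]
 [257.35827942 173.09533984]]
```

View pics/s6.png

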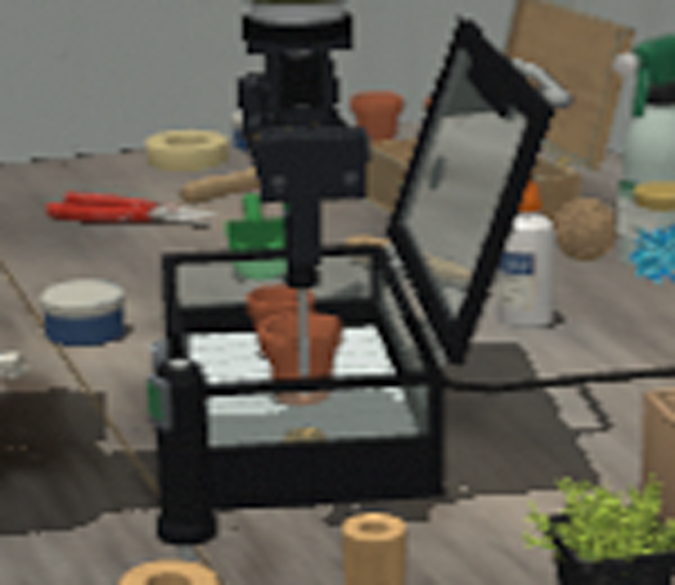

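```bash
python3 - <<'E'
from h import *
from workcell import arm
b=np.array([.5292,.0236,0])
def F():
    a=[]
    for _ in range(6):
        arm.hold(.05);a.append(arm.get_state()["ft_force"])
    return np.mean(a,0)
arm.servo_line(b+[0,0,.142],rate=.06);arm.hold(.3);f0=F();print(f0.round(2))
for z in(.140,.138,.1365,.1355,.1345,.1335,.1325,.1315):
    arm.servo_line(b+[0,0,z],rate=.015);arm.hold(.15)
    f=F()-f0;s=arm.get_state();print(z,f.round(2),s["position"].round(4),round(s["clock"],2))
    if f[2]>2.4: break
E
```

```text
[ 0.33 -0.26 -1.08]
0.14 [-0.45  0.19  0.19] [0.5292 0.0236 0.14  ] 23.02
0.138 [-0.1   0.09  0.46] [0.5292 0.0236 0.138 ] 23.75
0.1365 [-0.26  0.51  1.61] [0.5293 0.0236 0.1366] 24.45
0.1355 [0.1  0.28 2.04] [0.5292 0.0236 0.1355] 25.15
0.1345 [0.43 0.27 1.99] [0.5292 0.0236 0.1345] 25.85
0.1335 [0.13 0.47 2.19] [0.5292 0.0236 0.1335] 26.55
0.1325 [0.13 0.01 2.6 ] [0.5292 0.0236 0.1325] 27.25
```

```bash
python3 - <<'E'
from h import *
from workcell import arm
a=[]
for _ in range(30):
    arm.hold(.05);a.append(arm.get_state()["ft_force"][2])
a=np.array(a)+1.08;print(a.mean(),a.std(),arm.get_state()["clock"],arm.get_state()["opening"])
c=arm.capture("side");t=arm.capture("top")
cv2.imwrite("pics/s7.png",cv2.resize(c["frame"][110:240,190:340,::-1],None,fx=4.5,fy=4.5,interpolation=cv2.INTER_CUBIC))
cv2.imwrite("pics/t7.png",cv2.resize(t["frame"][100:280,130:390,::-1],None,fx=3,fy=3))
E
```

```text
2.4306318089803596 0.4189903470480918 28.75 0.020478613367458407
```

View pics/s7.png

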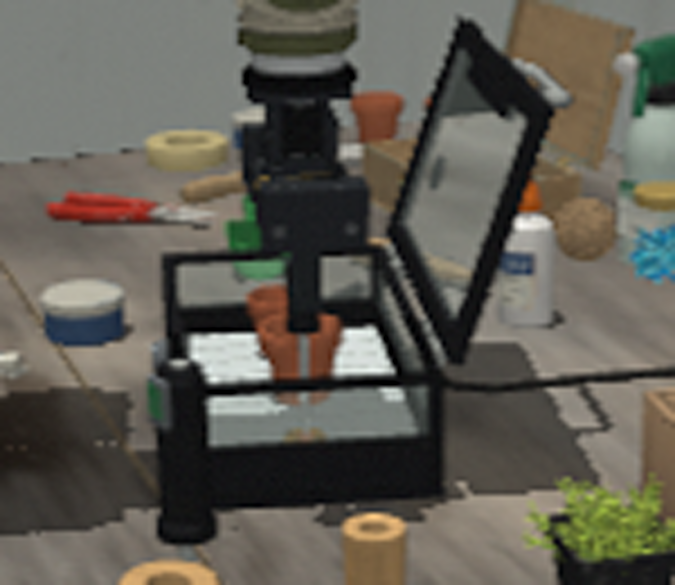

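View pics/t7.png

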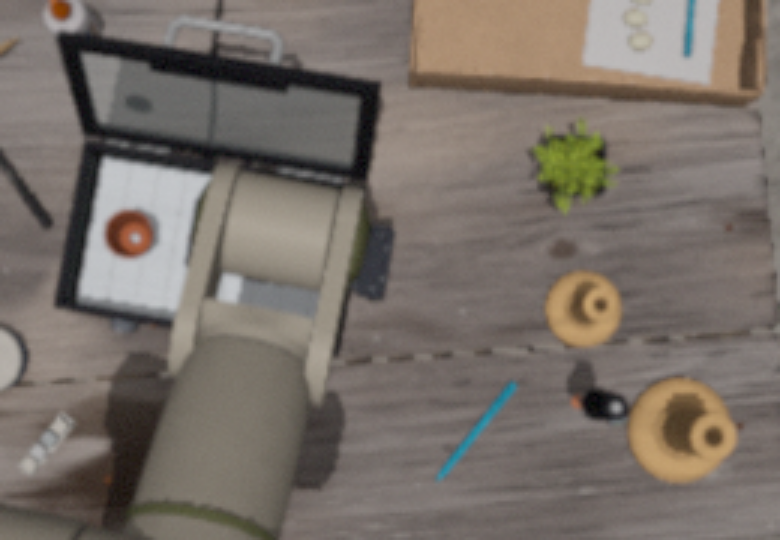

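```bash
python3 - <<'E'
from h import *
from workcell import arm
b=np.array([.5292,.0236,0])
def F(n):
    a=[]
    for _ in range(n):
        arm.hold(.04);a.append(arm.get_state()["ft_force"])
    return np.mean(a,0)
arm.servo_line(b+[0,0,.144],rate=.03);arm.hold(.3);f0=F(50)
arm.servo_line(b+[0,0,.1325],rate=.03);arm.hold(.3);f=F(50)-f0
s=arm.get_state();print(f0.round(2),f.round(2),s["position"].round(4),s["clock"])
E
```

```text
[-0.08  0.06 -0.69] [ 0.91 -0.21  2.08] [0.5292 0.0236 0.1325] 34.6833
```

```bash
python3 - <<'E'
from h import *
from workcell import arm
arm.servo_line(np.array([.5292,.0236,.1309]),rate=.01);arm.hold(.4)
a=[]
for _ in range(60):
    arm.hold(.04);a.append(arm.get_state()["ft_force"])
s=arm.get_state();print(np.mean(a,0)+[0,0,.69],s["position"].round(4),s["ee_rot"].round(3).tolist(),s["opening"],s["clock"])
c=arm.capture("side");t=arm.capture("top")
cv2.imwrite("pics/s8.png",cv2.resize(c["frame"][170:220,225:295,::-1],None,fx=10,fy=10,interpolation=cv2.INTER_CUBIC))
E
```

```text
[ 0.74736557 -0.09267775  2.46186322] [0.5292 0.0236 0.1309] [[0.0, -0.152, -0.988], [-0.0, -0.988, 0.152], [-1.0, 0.0, -0.0]] 0.020187220569725023 37.8917
```

View pics/s8.png

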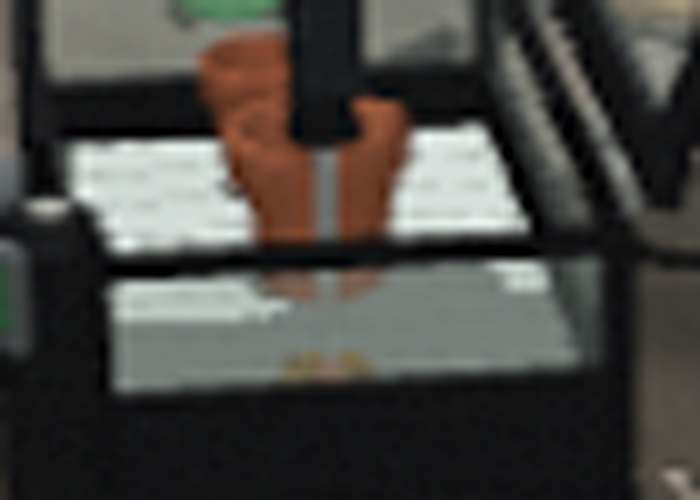

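The picture shows the stem upright at column 327 of the crop, centred on the boss, which spans about 285–372. The push is 2.46 N, about 5.9 mm of foot travel, and it agrees with the geometry.

```bash
python3 -c "
from workcell import arm
arm.job_done();print(arm.get_state()['clock'])"
```

```text
the job is handed in; nothing more can be done
the job is handed in; nothing more can be done
```

The job is handed in, with the thermometer still held upright on the sensor boss and its foot pushed in about half-way. The clock read about 38 s at the last check.

- **Lid:** I gripped the handle and swung the lid to about 1.89 rad, then let go. The pictures afterwards show it lying back at its stop.
- **Thermometer:** I drew the smaller one up out of the smaller stand and set it on the boss at about (0.529, 0.024). In the last side view the stem is upright and centred on the boss, so the foot should be inside the rim. That view is weak along y, so the y position rests on the top-camera fix.
- **Press:** The last averaged push was 2.46 N, which is about 5.9 mm of the foot's 12 mm. Contact by arm height gives about 6 mm, which agrees.
- **A check that disagreed:** The first press reading suggested contact about 1.5 mm higher than the geometry allowed. The cause was a noisy zero reading. I lifted off, took the zero again with more samples, and the two then agreed.
- **Pots, sedum and tin:** They look unmoved in the pictures I viewed, but I did not measure their positions again. The arm hid pot A from the top camera in the last picture I viewed from it.

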